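Find and replace the dragging feed roller

ROBOT

A 6-joint arm with a two-finger parallel gripper is mounted at the origin on the work surface; the furniture and walls round the work are solid. World frame = base frame: x ahead of the robot, y to its left, z up, the work surface at z = 0. Lengths are in m, angles in degrees, forces in N, time in s.
With the tool pointing down it reaches from about 0.35 to 0.975 m from the base axis. Payload 17.4 kg.
Tool frame: the origin (TCP) lies at the very end of the fingers, on their centre line; the grasp point (between the pads) lies 19 mm behind it (env.grip_point_offset is the distance from the TCP to the grasp point, in m); z points along the fingers, y is the line along which they close (so a half turn about z gives the same grasp; the last joint's range is limited). The gripper opens to 85 mm and grips with 20 to 120 N. Pads are 22 mm wide; open, the fingers measure 114 mm over their backs; the gripper's body (76 mm by 85 mm) begins 54 mm behind the grasp point. The pads swing forward as they close: fully open they stand 13 mm farther back than shut.
Start: joints at [-71.093, 6.646, 82.598, -0, 90.757, -2.166], TCP at [0.243, -0.63, 0.231] pointing down, gripper open.
Joint ranges: [-162.19, 162.19], [-47.58, 125.68], [4.15, 143.07], [-65.23, 245.23], [0.69, 171.88], [-170.13, 170.13]. Speed limits (degrees/s): [108.29, 108.29, 127.2, 180, 180, 180].

INTERFACE

Orientations are given as a 3x3 rotation matrix whose columns are the frame's x, y, z axes.
In Python, from cell import env, grab_frame gives the robot as it stands. The module is installed in compiled form; this text tells all that it offers.
- The arm moves only by the tool servo_tool, never from a script. Its argument "rows" is a list that holds one entry, the list of rows, each a list of 5 numbers: the shift along the tool's x, y, z in cm, then the turn about the tool's z in rad, then the closure, from 0 (fully open) to 1 (shut). A call has 1 to 10 rows; each row is the pose to reach, as a shift and turn from the pose commanded when the call began, along the tool's axes at that moment; what a row does not reach only later rows make up. A row lasts 1/10 s, in which the tool goes at most 50 mm and 8.59 degrees, less where a joint would pass 70% of its speed; a pose out of reach is approached as far as the arm can. A call with a gripper value outside its range is refused whole. The fingers move at their own pace and stop on an object; "squeeze" is the grip in N (left out, the last holds). Time passes only in rows, so rows that repeat a pose let the fingers close. It gives the time, the measured TCP pose, the force, the opening and the grip force at its end, in the units of the state.
- env.state(): the state, without advancing time (a new reading comes with each control period).
- grab_frame(name): name is "scene" or "side" or "wrist"; returns a dict with "image" (400x640x3 uint8, red, green, blue), "depth" (400x640 float32, m along the optical axis (not along the pixel's ray), 0 where there is no reading), "intrinsics" (3x3 intrinsics, pixels), "world_to_cam" (4x4, takes a point from world to camera coordinates); the wrist camera has in their place "hand_eye" (4x4, takes a point from camera to tool coordinates, whose origin is the TCP and whose axes are the flange's). Camera axes: x right, y up, looking along -z (the intrinsics and any distortion apply to the point x, -y, -z); pixel columns grow to the right and rows downward; lengths in m; the calibration is good to about 2 mm. The wrist camera is an equidistant fisheye: a pixel r from the principal point sees the ray r / f radians off the axis. A picture is of the moment at which its call begins: read the wrist's pose just before it.
- env.finish_job(): hands the job in; it is judged then, once.
The state is a dict: "clock": time; "q": joint angles; "joint_vel": joint speeds; "effort": joint torques, N m; "eef_pos": TCP position; "eef_rot": TCP orientation; "contact_force": force on the tool from outside, world axes, zero at the start; "moment": the same for the moment, N m; "grip_width": finger opening in m; "gripper_force": force on a finger pad.
Only numpy, scipy, OpenCV 4.12 (cv2) and the standard library are available. Lean on these libraries where they do the work, as an engineer would, in place of code of your own. Each camera call takes 0.05 s, during which the arm holds its last target. There are 200 camera calls.

TASK

The document feeder jams because one of its three feed rollers drags. Spin each of the three where it sits, by at least a quarter turn, to find the one that stops dead instead of running on, and lay that one inside the teal tray; then fit the spare roller from the carton into the empty bay, both shaft ends fully down in their slots. Leave the two sound rollers in their bays and do not disturb the screwdriver, bottle and blower.

Things in the scene. Friction and masses are not known exactly. Their poses are not given: they have to be found in the camera images.
- roller_a: A feed roller, 0.23 kg: steel shaft 8 mm thick, 136 mm long, and turning on it a black rubber tyre, 36 mm diameter, 96 mm long, with three white lines along it; blue 15 mm collars at the tyre ends. Origin mid-roller on the axis; y along the shaft. One of the three in the feeder (its bay differs each time); they look alike and exactly one drags
- roller_b: A feed roller, 0.23 kg: steel shaft 8 mm thick, 136 mm long, and turning on it a black rubber tyre, 36 mm diameter, 96 mm long, with three white lines along it; blue 15 mm collars at the tyre ends. Origin mid-roller on the axis; y along the shaft. One of the three in the feeder (its bay differs each time); they look alike and exactly one drags
- roller_c: A feed roller, 0.23 kg: steel shaft 8 mm thick, 136 mm long, and turning on it a black rubber tyre, 36 mm diameter, 96 mm long, with three white lines along it; blue 15 mm collars at the tyre ends. Origin mid-roller on the axis; y along the shaft. One of the three in the feeder (its bay differs each time); they look alike and exactly one drags
- roller_a_tyre (a joint): angle of the tyre of roller_a on its shaft (rad, starts within 0.15 of 0, unlimited, counts on over full turns; positive = the top of the tyre moves along the roller's +x). A sound tyre flicked by a finger runs on by itself for 2 s or more; a dragging one stops at once when the finger leaves it
- roller_b_tyre (a joint): angle of the tyre of roller_b on its shaft (rad, starts within 0.15 of 0, unlimited, counts on over full turns; positive = the top of the tyre moves along the roller's +x). A sound tyre flicked by a finger runs on by itself for 2 s or more; a dragging one stops at once when the finger leaves it
- roller_c_tyre (a joint): angle of the tyre of roller_c on its shaft (rad, starts within 0.15 of 0, unlimited, counts on over full turns; positive = the top of the tyre moves along the roller's +x). A sound tyre flicked by a finger runs on by itself for 2 s or more; a dragging one stops at once when the finger leaves it
- spare: The spare, a sound feed roller, 0.23 kg: steel shaft 8 mm thick, 136 mm long, and turning on it a black rubber tyre, 36 mm diameter, 96 mm long, with three white lines along it; blue 15 mm collars at the tyre ends. Origin mid-roller on the axis; y along the shaft. It lies in the slots of the low carton, axis 52 mm above the desk
- carton: Low open cardboard carton lined with white foam, fixed, 124 x 172 mm, walls 22 mm high, with two white foam uprights (60 mm along x, 16 mm thick, centred at y = +-65 mm, 59 mm high) whose open slots, 10 mm wide, hold the spare's shaft ends. Origin under its middle, y along the spare; free down to 7 mm above the desk between the uprights
- feeder: White document feeder, fixed, 280 x 184 mm; open cover tilted back at its +x end, reaching x = 250 mm and 130 mm height. Dark side frames (10 mm thick, at y = +-61 mm, top 69 mm above the desk) carry three bays at x = -85, 0, +85 mm; deck between them at most 31 mm high. Origin on the desk under the middle bay; x across the rollers, y along them
- bay_1 (a point): Where the middle of a seated roller lies in bay 1 (62 mm above the desk, x = -85 mm in the feeder; feeder's axes). A bay is a pair of open-topped slots, one in each side frame, 10 mm wide, blue mouth flared to 22 mm; a roller drops in from above, shaft along y, with 3 mm play each way along it
- bay_2 (a point): Where the middle of a seated roller lies in bay 2 (62 mm above the desk, x = 0 mm in the feeder; feeder's axes). A bay is a pair of open-topped slots, one in each side frame, 10 mm wide, blue mouth flared to 22 mm; a roller drops in from above, shaft along y, with 3 mm play each way along it
- bay_3 (a point): Where the middle of a seated roller lies in bay 3 (62 mm above the desk, x = 85 mm in the feeder; feeder's axes). A bay is a pair of open-topped slots, one in each side frame, 10 mm wide, blue mouth flared to 22 mm; a roller drops in from above, shaft along y, with 3 mm play each way along it
- trays_teal: Two nested teal trays used for returned parts, fixed, 246 x 182 mm, rim 69 mm high. Origin under the middle, x along the long side; flat inside floor 30 mm above the desk, 212 x 150 mm inside. The tall light box stands to the left beyond it
- screwdriver: Screwdriver with yellow handle lying on the desk, 141 mm long; not used
- lens_cleaner: White plastic cleaner bottle with a blue cap, 40 mm diameter, 112 mm high, standing; origin under its foot; not used
- blower: Black rubber dust blower, 45 mm diameter, 80 mm high, standing; origin under its foot; not used
Mind the look-alikes: they are no part of the job. What is shaped like the roller_b but purple is not meant.

How it is judged (in metres and radians):
On the way, in this order (a step that is already met when the one before it is completed fails the run):
1. all three rollers have been spun in their bays: each tyre stands more than 1 rad from zero ((value of joint roller_a_tyre above 1 rad or value of joint roller_a_tyre below -1 rad) and (value of joint roller_b_tyre above 1 rad or value of joint roller_b_tyre below -1 rad) and (value of joint roller_c_tyre above 1 rad or value of joint roller_c_tyre below -1 rad) and ((distance between roller_a and bay_1 below 0.006 m and z of roller_a in the frame of bay_1 below 0.0025 m and angle between the y axis of roller_a and the y axis of bay_1, either way round below 0.04 rad) or (distance between roller_a and bay_2 below 0.006 m and z of roller_a in the frame of bay_2 below 0.0025 m and angle between the y axis of roller_a and the y axis of bay_2, either way round below 0.04 rad) or (distance between roller_a and bay_3 below 0.006 m and z of roller_a in the frame of bay_3 below 0.0025 m and angle between the y axis of roller_a and the y axis of bay_3, either way round below 0.04 rad)) and ((distance between roller_b and bay_1 below 0.006 m and z of roller_b in the frame of bay_1 below 0.0025 m and angle between the y axis of roller_b and the y axis of bay_1, either way round below 0.04 rad) or (distance between roller_b and bay_2 below 0.006 m and z of roller_b in the frame of bay_2 below 0.0025 m and angle between the y axis of roller_b and the y axis of bay_2, either way round below 0.04 rad) or (distance between roller_b and bay_3 below 0.006 m and z of roller_b in the frame of bay_3 below 0.0025 m and angle between the y axis of roller_b and the y axis of bay_3, either way round below 0.04 rad)) and ((distance between roller_c and bay_1 below 0.006 m and z of roller_c in the frame of bay_1 below 0.0025 m and angle between the y axis of roller_c and the y axis of bay_1, either way round below 0.04 rad) or (distance between roller_c and bay_2 below 0.006 m and z of roller_c in the frame of bay_2 below 0.0025 m and angle between the y axis of roller_c and the y axis of bay_2, either way round below 0.04 rad) or (distance between roller_c and bay_3 below 0.006 m and z of roller_c in the frame of bay_3 below 0.0025 m and angle between the y axis of roller_c and the y axis of bay_3, either way round below 0.04 rad))), for 0.05 s.
2. the dragging roller lies in the teal tray, let go (x of roller_b in the frame of trays_teal between -0.1 and 0.1 m and y of roller_b in the frame of trays_teal between -0.075 and 0.075 m and height (world z) of roller_b below 0.055 m and contact force between the fingers and roller_b below 0.05 N), for 0.2 s.
At the end, for the whole second after the job is handed in: The dragging roller lies at rest within the teal tray (middle over its floor, below 55 mm); the spare and the two sound rollers sit in the feeder's bays, each within 6 mm of its place, at most 2.5 mm high, parallel to the bay within 0.04 rad; spare at rest (all of step 2 and ((distance between spare and bay_1 below 0.006 m and z of spare in the frame of bay_1 below 0.0025 m and angle between the y axis of spare and the y axis of bay_1, either way round below 0.04 rad) or (distance between spare and bay_2 below 0.006 m and z of spare in the frame of bay_2 below 0.0025 m and angle between the y axis of spare and the y axis of bay_2, either way round below 0.04 rad) or (distance between spare and bay_3 below 0.006 m and z of spare in the frame of bay_3 below 0.0025 m and angle between the y axis of spare and the y axis of bay_3, either way round below 0.04 rad)) and ((distance between roller_a and bay_1 below 0.006 m and z of roller_a in the frame of bay_1 below 0.0025 m and angle between the y axis of roller_a and the y axis of bay_1, either way round below 0.04 rad) or (distance between roller_a and bay_2 below 0.006 m and z of roller_a in the frame of bay_2 below 0.0025 m and angle between the y axis of roller_a and the y axis of bay_2, either way round below 0.04 rad) or (distance between roller_a and bay_3 below 0.006 m and z of roller_a in the frame of bay_3 below 0.0025 m and angle between the y axis of roller_a and the y axis of bay_3, either way round below 0.04 rad)) and ((distance between roller_c and bay_1 below 0.006 m and z of roller_c in the frame of bay_1 below 0.0025 m and angle between the y axis of roller_c and the y axis of bay_1, either way round below 0.04 rad) or (distance between roller_c and bay_2 below 0.006 m and z of roller_c in the frame of bay_2 below 0.0025 m and angle between the y axis of roller_c and the y axis of bay_2, either way round below 0.04 rad) or (distance between roller_c and bay_3 below 0.006 m and z of roller_c in the frame of bay_3 below 0.0025 m and angle between the y axis of roller_c and the y axis of bay_3, either way round below 0.04 rad)) and linear speed of each of roller_b, spare below 0.02 m/s); the robot touches nothing.
It fails at once if the screwdriver, bottle or blower is moved more than 30 mm or a standing one tipped (distance of any of screwdriver, lens_cleaner, blower from where it was at the start of the episode above 0.03 m or angle between any of lens_cleaner, blower's own z axis and vertical above 0.5 rad).
It fails at once if a sound roller is lifted out of its bay (height (world z) of any of roller_a, roller_c above 0.08 m).
It also fails if it takes over 72 s, if anything falls off the work surface, if the arm or the gripper's body presses on something with over 40 N, if the wrist force passes 120 N, or if a joint passes its speed limit or range.

## Working session

There is one attempt and no reset: what is moved stays moved. The work goes in short steps, Python scripts to look and compute and a tool call to move; the robot and the scene stay as the last step left them, time stands still between calls to the robot, and variables do not carry over. Pictures are saved under pics/ and viewed, at most 10 in all, crops included, and the job is handed in when it is done.

Besides the shell and the picture viewer there is one more tool, called after "Request:" as name(argument=value, ...), one argument or row to a line, values as JSON. servo_tool: Moves the arm, as the interface text tells. Its arguments: {"type":"object","properties":{"rows":{"type":"array"},"squeeze":{"type":"number"}},"required":["rows"]}

```bash
mkdir -p pics
cat > h.py <<'E'
import numpy as np, cv2, pickle
from cell import env, grab_frame
def save(name,f):
    cv2.imwrite(f'pics/{name}.png', f['image'][:,:,::-1])
    pickle.dump(f,open(f'pics/{name}.pkl','wb'))
def load(name): return pickle.load(open(f'pics/{name}.pkl','rb'))
def cloud(f):
    d=f['depth'];K=f['intrinsics'];v,u=np.mgrid[:400,:640]
    P=np.stack([(u-K[0,2])/K[0,0]*d,-(v-K[1,2])/K[1,1]*d,-d,np.ones_like(d)],-1)
    W=P@np.linalg.inv(f['world_to_cam']).T
    W[d==0]=np.nan
    return W[...,:3]
E
python3 - <<'E'
from h import *
a=grab_frame('scene');b=grab_frame('side')
save('scene0',a);save('side0',b)
cv2.imwrite('pics/both.png',np.vstack([a['image'],b['image']])[:,:,::-1][:, :].copy())
im=np.vstack([cv2.resize(a['image'],(480,300)),cv2.resize(b['image'],(480,300))])
print(a['intrinsics'],b['intrinsics']);print(np.linalg.inv(a['world_to_cam'])[:3,3],np.linalg.inv(b['world_to_cam'])[:3,3])
s=env.state();print({k:np.round(v,3).tolist() for k,v in s.items()}, env.grip_point_offset)
E
```

```text
[[426.56691789   0.         326.00609866]
 [  0.         426.56691789 201.97899184]
 [  0.           0.           1.        ]] [[474.35309392   0.         319.48855419]
 [  0.         474.35309392 203.87215258]
 [  0.           0.           1.        ]]
[-0.55818645 -0.6494964   0.9545626 ] [0.43779828 1.19804283 1.06558772]
{'clock': 0.1, 'q': [-71.094, 6.672, 82.631, 0.001, 90.758, -2.166], 'joint_vel': [0.068, -0.094, -0.129, -0.064, -0.002, -0.077], 'effort': [0.003, -73.367, -63.379, -0.0, 0.005, 0.0], 'eef_pos': [0.243, -0.63, 0.231], 'eef_rot': [[0.933, 0.36, -0.0], [0.36, -0.933, 0.001], [0.0, -0.001, -1.0]], 'contact_force': [-0.421, -0.408, -0.196], 'moment': [0.008, -0.016, -0.032], 'gripper_force': 0.0, 'grip_width': 0.085} 0.0187
```

View pics/scene0.png

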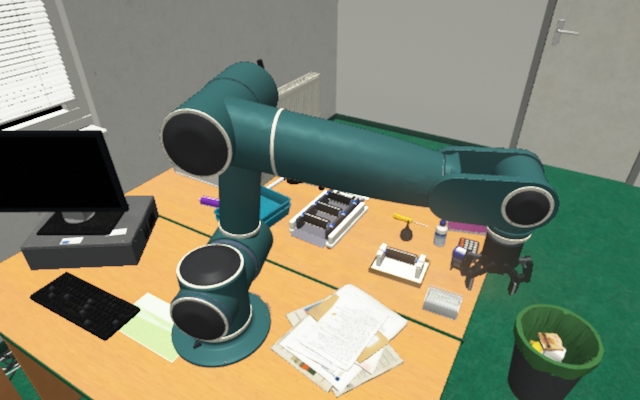

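View pics/side0.png

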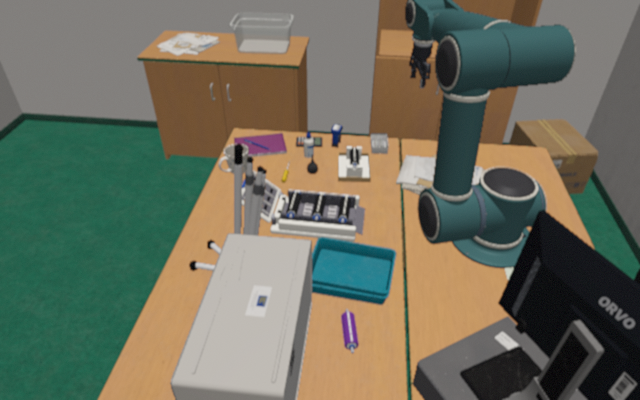

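The scene view shows the feeder at about (328,215), the tray at (265,205), the carton at (400,265) and the purple decoy at (208,202). In the side view they are: feeder (318,212), tray (353,270), carton with spare (354,163) and the purple look-alike (348,330). Roller candidates: three black ones in the feeder, black spare in the carton, purple one (rejected). Next I'll rectify an overhead map.

```bash
cat > topmap.py <<'E'
from h import *
# ortho map, 500 px/m ; row = x decreasing downward, col = y decreasing rightwards
S=800;x0,x1,y0,y1=0.4,1.05,-0.55,0.4
H=int((x1-x0)*S);W=int((y1-y0)*S)
im=np.zeros((H,W,3),np.uint8);zb=np.full((H,W),-1.)
for n in ['scene0','side0']:
    f=load(n);
    g=dict(f); 
    P=cloud(f)
    P4=cv2.resize(P.astype(np.float32),None,fx=3,fy=3,interpolation=cv2.INTER_LINEAR).reshape(-1,3);C=cv2.resize(f['image'],None,fx=3,fy=3).reshape(-1,3)
    ok=np.isfinite(P4).all(1)&(P4[:,2]<0.2)&(P4[:,2]>-0.05)
    P4=P4[ok];C=C[ok];o=np.argsort(P4[:,2]);P4=P4[o];C=C[o]
    r=((x1-P4[:,0])*S).astype(int);c=((y1-P4[:,1])*S).astype(int)
    k=(r>=0)&(r<H)&(c>=0)&(c<W);r,c,P4,C=r[k],c[k],P4[k],C[k]
    m=P4[:,2]>=zb[r,c]; im[r[m],c[m]]=C[m]; zb[r[m],c[m]]=P4[m,2]
for x in np.arange(.5,1.05,.1): cv2.putText(im,f'{x:.1f}',(0,int((x1-x)*S)),0,.4,(255,0,0),1);im[int((x1-x)*S),::8]=(255,0,0)
for y in np.arange(-.5,.41,.1): cv2.putText(im,f'{y:.1f}',(int((y1-y)*S),10),0,.4,(255,0,0),1);im[::8,min(W-1,int((y1-y)*S))]=(255,0,0)
cv2.imwrite('pics/top.png',im[:,:,::-1]);np.save('zb.npy',zb)
E
python3 topmap.py
```

```text
(no output)
```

View pics/top.png

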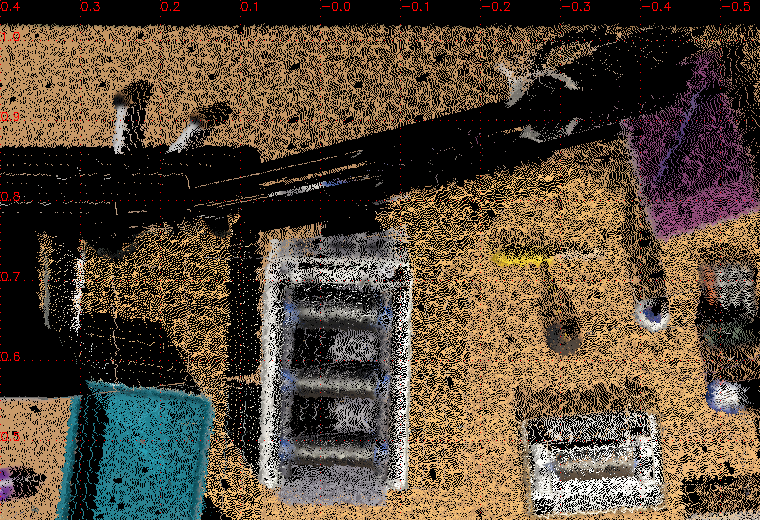

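The map shows rollers in the bays at about x 0.66/0.575/0.485, y≈-0.02 (rows 312/380/452); the spare at (595,465); the tray lower left. The cover is at +x. Now fit these.

```bash
cat > fit.py <<'E'
from h import *
for n in ['scene0','side0']:
    f=load(n);P=cloud(f).reshape(-1,3);C=f['image'].reshape(-1,3).astype(int)
    print(n)
    def axis(m,l):
        Q=P[m]
        if len(Q)<15: print(l,len(Q));return
        A=np.polyfit(Q[:,1],Q[:,0],1);ym=(Q[:,1].min()+Q[:,1].max())/2
        print(l,len(Q),'mid',np.polyval(A,ym).round(4),round(ym,4),'yr',Q[:,1].min().round(4),Q[:,1].max().round(4),'slope dx/dy',A[0].round(3),'zmax',np.nanpercentile(Q[:,2],98).round(4))
    for x in (.66,.575,.485):
        m=(abs(P[:,0]-x)<.022)&(abs(P[:,1]+.02)<.08)&(P[:,2]>.0725)&(P[:,2]<.09); axis(m,x)
    m=(abs(P[:,0]-.465)<.03)&(abs(P[:,1]+.34)<.09)&(P[:,2]>.0625)&(P[:,2]<.09); axis(m,'spare')
    # white foam
    teal=(C[:,2]>C[:,0]+50)&(C[:,1]>C[:,0]+50)&(P[:,1]>.08)&(P[:,0]>.2)&(P[:,0]<.7)&(P[:,1]<.4)
    for lo,hi in((.058,.08),(.02,.04)):
        Q=P[teal&(P[:,2]>lo)&(P[:,2]<hi)]
        r=cv2.minAreaRect((Q[:,:2]*1000).astype(np.float32));print('teal',lo,len(Q),r)
    b=(P[:,2]>.015)&(P[:,2]<.03)&(P[:,0]>.35)&(P[:,0]<.6)&(abs(P[:,1]+.34)<.12)
    Q=P[b];print('carton',cv2.minAreaRect((Q[:,:2]*1000).astype(np.float32)))
E
python3 fit.py
```

```text
scene0
0.66 99 mid 0.6525 -0.0242 yr -0.0718 0.0235 slope dx/dy 0.032 zmax 0.0825
0.575 123 mid 0.567 -0.0202 yr -0.07 0.0297 slope dx/dy 0.03 zmax 0.0823
0.485 137 mid 0.4818 -0.0181 yr -0.0676 0.0314 slope dx/dy 0.03 zmax 0.0824
spare 173 mid 0.4665 -0.3489 yr -0.4179 -0.28 slope dx/dy -0.069 zmax 0.0722
teal 0.058 145 ((444.3938293457031, 229.32505798339844), (173.984130859375, 246.2588653564453), 80.4004135131836)
teal 0.02 339 ((493.20123291015625, 220.07208251953125), (161.42185974121094, 142.5664520263672), 82.48597717285156)
carton ((470.5621032714844, -343.6850280761719), (130.31356811523438, 172.7363739013672), 4.401828765869141)
side0
0.66 162 mid 0.6557 -0.0197 yr -0.071 0.0316 slope dx/dy 0.021 zmax 0.0831
0.575 153 mid 0.5707 -0.0138 yr -0.0761 0.0485 slope dx/dy -0.006 zmax 0.083
0.485 161 mid 0.4865 -0.013 yr -0.0671 0.0411 slope dx/dy 0.012 zmax 0.0826
spare 113 mid 0.4723 -0.3368 yr -0.3976 -0.276 slope dx/dy -0.057 zmax 0.0728
teal 0.058 511 ((449.29742431640625, 236.07537841796875), (178.2160186767578, 238.1690216064453), 82.35800170898438)
teal 0.02 2685 ((448.9859924316406, 234.2127685546875), (172.79212951660156, 222.8653106689453), 82.49708557128906)
carton ((441.09375, -353.2644348144531), (183.0597686767578, 205.42230224609375), 4.673140048980713)
```

```bash
cat >> h.py <<'E'
def go(x,y,z,hd):
    """prints shift (cm, tool axes) and turn (rad) to reach TCP x,y,z and tool-x heading hd (deg)"""
    s=env.state();R=np.array(s['eef_rot']);p=np.array(s['eef_pos'])
    d=R.T@(np.array([x,y,z])-p)*100
    h=np.degrees(np.arctan2(R[1,0],R[0,0]));t=np.radians((h-hd+180)%360-180)
    print('t',round(s['clock'],2),'pos',p.round(4),'hd',h.round(2),'tilt',np.round(R[:2,2],4),'F',np.round(s['contact_force'],1),'q6',np.round(s['q'][5],1),'| shift',d.round(2),'turn',t.round(3))
FE=np.array([.569,-.019]);FY=np.radians(-1.9)
def fe(x,y): return FE+np.array([[np.cos(FY),-np.sin(FY)],[np.sin(FY),np.cos(FY)]])@[x,y]
E
python3 -c "
from h import *
go(.50,-.02,.26,88.1)"
```

```text
t 0.1 pos [ 0.2426 -0.6297  0.2306] hd 21.07 tilt [-0.0003  0.001 ] F [-0.4 -0.4 -0.2] q6 -2.2 | shift [ 45.94 -47.64  -2.88] turn -1.17
```

Request:
servo_tool(
  rows=[
    [[45.94,-47.64,-2.88,-1.17,1],[45.94,-47.64,-2.88,-1.17,1],[45.94,-47.64,-2.88,-1.17,1],[45.94,-47.64,-2.88,-1.17,1],[45.94,-47.64,-2.88,-1.17,1],[45.94,-47.64,-2.88,-1.17,1],[45.94,-47.64,-2.88,-1.17,1],[45.94,-47.64,-2.88,-1.17,1],[45.94,-47.64,-2.88,-1.17,1],[45.94,-47.64,-2.88,-1.17,1]],
  ],
)

```text
clock: 1.1
eef_pos: [0.4371, -0.1677, 0.2531]
eef_rot: [[0.033, 0.999, 0.0], [0.999, -0.033, -0.0], [-0.0, 0.0, -1.0]]
contact_force: [1.6, -0.6, 0.2]
grip_width: -0.0001
gripper_force: 0.0
```

```bash
python3 -c "
from h import *
go(.50,-.02,.26,88.1)"
```

```text
t 1.1 pos [ 0.4371 -0.1677  0.2531] hd 88.11 tilt [ 0.0002 -0.0001] F [ 1.6 -0.6  0.2] q6 -22.2 | shift [14.97  5.8  -0.69] turn 0.0
```

Request:
servo_tool(
  rows=[
    [[12,4,-0.5,0,1],[12,4,-0.5,0,1],[12,4,-0.5,0,1],[12,4,-0.5,0,1],[12,4,-0.5,0,1],[12,4,-0.5,0,1]],
  ],
)

```text
clock: 1.7
eef_pos: [0.4806, -0.0518, 0.2578]
eef_rot: [[0.034, 0.999, -0.0], [0.999, -0.034, -0.0], [-0.0, -0.0, -1.0]]
contact_force: [-0.5, 0.2, -0.1]
grip_width: -0.0001
gripper_force: 0.0
```

```bash
python3 -c "
from h import *
go(.50,-.02,.26,88.1)
f=grab_frame('wrist');f['st']=env.state();save('w1',f);print(f['intrinsics'],f['hand_eye'])"
```

```text
t 1.7 pos [ 0.4806 -0.0518  0.2578] hd 88.07 tilt [-0.0004 -0.0001] F [-0.5  0.2 -0.1] q6 -7.2 | shift [ 3.24  1.83 -0.22] turn -0.001
[[309.70691629   0.         318.63560046]
 [  0.         309.70691629 197.27277617]
 [  0.           0.           1.        ]] [[ 3.24366791e-04  9.47200761e-01  3.20640941e-01  8.41687952e-02]
 [ 9.99999854e-01 -4.45545512e-04  3.04559683e-04 -3.32858108e-04]
 [ 4.31339296e-04  3.20640796e-01 -9.47200768e-01 -1.41604189e-01]
 [ 0.00000000e+00  0.00000000e+00  0.00000000e+00  1.00000000e+00]]
```

View pics/w1.png

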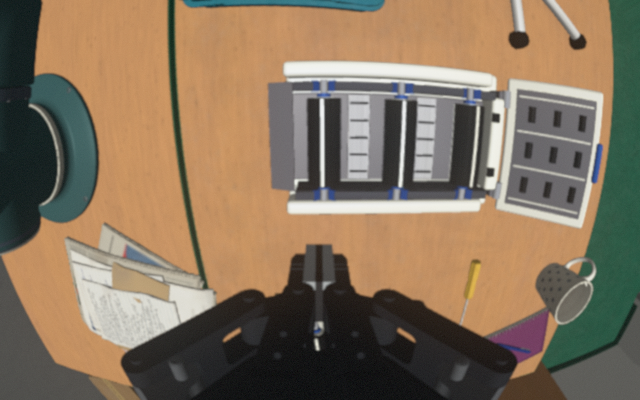

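The wrist view shows the three rollers at columns ~325, 402 and 468 (rows 90–195), each with a white line near its top, and blue slot mouths; carton and spare are out of view. I'll refine the bays from this depth.

```bash
cat >> h.py <<'E'
def wray():
    pass
def wcloud(f):
    K=f['intrinsics'];d=f['depth'];v,u=np.mgrid[:400,:640]
    a=(u-K[0,2])/K[0,0];b=(v-K[1,2])/K[1,1];th=np.hypot(a,b);k=np.where(th>1e-9,np.tan(np.minimum(th,1.4))/np.maximum(th,1e-9),1)
    P=np.stack([a*k*d,-b*k*d,-d,np.ones_like(d)],-1)
    T=np.eye(4);T[:3,:3]=f['st']['eef_rot'];T[:3,3]=f['st']['eef_pos']
    W=(P@(T@f['hand_eye']).T)[...,:3];W[(d==0)|(th>1.35)]=np.nan
    return W
def axis(P,c,r,zlo,zhi,l):
    m=(abs(P[...,0]-c[0])<r[0])&(abs(P[...,1]-c[1])<r[1])&(P[...,2]>zlo)&(P[...,2]<zhi);Q=P[m]
    if len(Q)<15: print(l,len(Q));return
    A=np.polyfit(Q[:,1],Q[:,0],1);ym=(Q[:,1].min()+Q[:,1].max())/2
    print(l,len(Q),'mid',np.polyval(A,ym).round(4),round(ym,4),'yr',np.percentile(Q[:,1],[1,99]).round(4),'slope',A[0].round(3),'z98',np.percentile(Q[:,2],98).round(4))
E
python3 - <<'E'
from h import *
f=load('w1');P=wcloud(f)
for b in (-.085,0,.085): 
    axis(P,fe(b,0),(.022,.08),.073,.09,b)
    axis(P,fe(b,0),(.022,.048),.076,.09,b)
# deck heights check, top frame bars
Q=P[(P[...,2]>.02)&(P[...,2]<.035)&(abs(P[...,0]-.53)<.01)&(abs(P[...,1]+.02)<.03)];print(len(Q),np.median(Q[:,2]))
E
```

```text
-0.085 2205 mid 0.4868 -0.0176 yr [-0.064   0.0298] slope 0.027 z98 0.0804
-0.085 1638 mid 0.4868 -0.0169 yr [-0.0632  0.0297] slope 0.028 z98 0.0805
0 2021 mid 0.5703 -0.0192 yr [-0.066   0.0274] slope 0.025 z98 0.0804
0 1490 mid 0.5711 -0.0195 yr [-0.066  0.027] slope 0.026 z98 0.0805
0.085 1626 mid 0.6543 -0.0218 yr [-0.0685  0.0253] slope 0.02 z98 0.0803
0.085 1175 mid 0.6555 -0.0218 yr [-0.0684  0.025 ] slope 0.025 z98 0.0804
795 0.027177900694953294
```

```bash
sed -i 's/FE=.*/FE=np.array([.571,-.0193]);FY=np.radians(-1.5)/' h.py; python3 -c "
from h import *
go(.478,-.018,.084,88.5)"
```

```text
t 1.75 pos [ 0.4806 -0.0519  0.2579] hd 88.04 tilt [-0.0002 -0.0001] F [0.9 0.4 0.2] q6 -7.2 | shift [ 3.38 -0.38 17.39] turn -0.008
```

Request:
servo_tool(
  rows=[
    [[3.38,-0.38,5,-0.008,1],[3.38,-0.38,10,-0.008,1],[3.38,-0.38,14,-0.008,1],[3.38,-0.38,16.5,-0.008,1],[3.38,-0.38,17.4,-0.008,1],[3.38,-0.38,17.4,-0.008,1],[3.38,-0.38,17.4,-0.008,1]],
  ],
)

```text
clock: 2.45
eef_pos: [0.479, -0.0177, 0.0858]
eef_rot: [[0.026, 1.0, 0.002], [1.0, -0.026, -0.0], [-0.0, 0.002, -1.0]]
contact_force: [0.0, -1.1, 0.8]
grip_width: -0.0003
gripper_force: 0.0
```

Request:
servo_tool(
  rows=[
    [[0,0,0.2,0,1],[0,0,0.35,0,1],[0,0,0.42,0,1],[0,0,0.42,0,1]],
  ],
)

```text
clock: 2.85
eef_pos: [0.4783, -0.0171, 0.08]
eef_rot: [[0.025, 1.0, 0.0], [1.0, -0.025, -0.0], [-0.0, 0.0, -1.0]]
contact_force: [0.1, -0.2, 0.0]
grip_width: -0.0
gripper_force: 0.0
```

Request:
servo_tool(
  rows=[
    [[0,0.6,0.05,0,1]],
  ],
)

```text
clock: 2.95
eef_pos: [0.4843, -0.0173, 0.0798]
eef_rot: [[0.025, 1.0, 0.001], [1.0, -0.025, -0.0], [-0.0, 0.001, -1.0]]
contact_force: [-0.1, 1.4, 4.6]
grip_width: -0.0001
gripper_force: 2.4
```

Request:
servo_tool(
  rows=[
    [[0,0.6,0.03,0,1],[0,1.3,0.03,0,1]],
  ],
)

```text
clock: 3.15
eef_pos: [0.4982, -0.0176, 0.0795]
eef_rot: [[0.025, 1.0, 0.001], [1.0, -0.025, -0.0], [-0.0, 0.001, -1.0]]
contact_force: [-0.7, -0.1, -0.1]
grip_width: -0.0002
gripper_force: 0.0
```

```bash
python3 -c "
from h import *
go(.478,-.018,.084,88.5)
for i in range(2):
  st=env.state();f=grab_frame('wrist');f['st']=st;save('a%d'%i,f)
a,b=[load('a%d'%i)['image'].astype(int) for i in (0,1)]
d=abs(a-b).sum(2)>60
v,u=np.nonzero(d);print(len(u));h=np.bincount(u//20,minlength=32);print(h)
cv2.imwrite('pics/a01.png',np.vstack([a[:220,200:520],b[:220,200:520]])[:,:,::-1])
"
```

```text
t 3.15 pos [ 0.4982 -0.0176  0.0795] hd 88.57 tilt [ 0.001  -0.0001] F [-0.7 -0.1 -0.1] q6 -3.5 | shift [-0.09 -2.01 -0.45] turn 0.001
4796
[161  47   0 244 177  42  19   2   0   0  22  28  66 892  76  50 784 212
 128 132 149  99 591 372 128  82 147  21  57  21  11  36][ WARN:0@1.208] global loadsave.cpp:1063 imwrite_ Unsupported depth image for selected encoder is fallbacked to CV_8U.
```

View pics/a01.png

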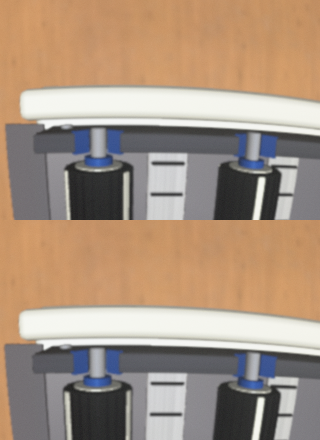

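The pair shows the bay‑1 tyre with lines now at its left and right edges (cols 67/128), hardly changing between frames. I'll write a line-angle meter.

```bash
cat >> h.py <<'E'
def wproj(f,W):
    T=np.eye(4);T[:3,:3]=f['st']['eef_rot'];T[:3,3]=f['st']['eef_pos']
    M=np.linalg.inv(T@f['hand_eye']);C=W@M[:3,:3].T+M[:3,3]
    x,y,z=C[...,0],-C[...,1],-C[...,2];r=np.hypot(x,y);th=np.arctan2(r,z);K=f['intrinsics']
    return K[0,2]+K[0,0]*th*x/r,K[1,2]+K[1,1]*th*y/r
def lines(f,ys=np.linspace(.026,.042,12)):
    g=f['image'].min(2).astype(np.float32);ph=np.arange(-80,81,2);cam=None
    out=[]
    for b in (-.085,0,.085):
        prof=[]
        for y in ys:
            c=np.array([fe(b+.018*np.sin(np.radians(p)),y) for p in ph])
            W=np.c_[c,.062+.0183*np.cos(np.radians(ph))]
            u,v=wproj(f,W);prof.append(cv2.remap(g,u.astype(np.float32)[None],v.astype(np.float32)[None],1)[0])
        p=np.median(prof,0);pk=[(int(ph[i]),int(p[i])) for i in range(1,len(p)-1) if p[i]>p[i-1] and p[i]>=p[i+1] and p[i]>90]
        out.append(pk)
    return out
def look(n=2,tag='l',**k):
    for i in range(n):
        st=env.state();f=grab_frame('wrist');f['st']=st;save(f'{tag}{i}',f);print(round(st['clock'],2),lines(f,**k))
E
python3 -c "
from h import *
for n in ('w1','a0','a1'): print(n,lines(load(n)))
look(2,'b')"
```

```text
w1 [[(-4, 238)], [(-2, 232), (72, 91)], [(10, 206)]]
a0 [[(-56, 195), (56, 186)], [(-4, 238)], [(6, 223), (40, 144), (74, 223)]]
a1 [[(-78, 126), (-48, 192), (72, 168)], [(-4, 238)], [(6, 223), (40, 146), (76, 224)]]
3.25 [[(-50, 191), (66, 180)], [(-4, 238)], [(6, 222), (40, 145), (74, 223)]]
3.3 [[(-52, 192), (62, 173)], [(-4, 238)], [(8, 222), (40, 145), (74, 224)]]
```

```bash
python3 -c "
from h import *
go(.561,-.0185,.0796,88.5)"
```

```text
t 3.35 pos [ 0.4974 -0.0176  0.079 ] hd 88.57 tilt [-0.0001  0.    ] F [1.2 0.3 3.5] q6 -3.5 | shift [ 0.07  6.36 -0.06] turn 0.001
```

Request:
servo_tool(
  rows=[
    [[0,1.5,0,0,1],[0,2.0,-1.0,0,1],[0,2.0,-2.0,0,1],[0,2.0,-2.0,0,1]],
  ],
)

```text
clock: 3.75
eef_pos: [0.5176, -0.0182, 0.1009]
eef_rot: [[0.025, 1.0, 0.002], [1.0, -0.025, -0.0], [-0.0, 0.002, -1.0]]
contact_force: [-0.7, -0.6, -0.3]
grip_width: -0.0001
gripper_force: 0.0
```

```bash
python3 -c "
from h import *
look(3,'c')
go(.477,-.0175,.0796,88.5)"
```

```text
3.75 [[(-74, 133), (44, 202)], [(-2, 244)], [(8, 231)]]
3.8 [[(-64, 190), (56, 179)], [(-2, 244)], [(8, 232)]]
3.85 [[(-50, 194), (66, 172)], [(-2, 244)], [(8, 231)]]
t 3.9 pos [ 0.5169 -0.0181  0.0991] hd 88.57 tilt [ 0.0002 -0.    ] F [-0.6 -0.6  0.2] q6 -3.4 | shift [-0.04 -3.99  1.95] turn 0.001
```

Bay 1 is running on (≈12° per 0.05 s), so it is sound. On to bay 2.

Request:
servo_tool(
  rows=[
    [[0,4.0,0,0,1],[0,4.0,1.2,0,1],[0,4.0,1.9,0,1],[0,4.0,1.9,0,1],[0,4.8,1.92,0,1],[0,5.6,1.92,0,1],[0,6.6,1.92,0,1],[0,7.8,1.8,0,1],[0,8.0,0,0,1],[0,8.0,0,0,1]],
  ],
)

```text
clock: 4.9
eef_pos: [0.599, -0.0202, 0.101]
eef_rot: [[0.025, 1.0, 0.003], [1.0, -0.025, -0.0], [-0.0, 0.003, -1.0]]
contact_force: [0.2, 0.5, -0.0]
grip_width: -0.0004
gripper_force: 0.0
```

```bash
python3 -c "
from h import *
look(4,'d')
go(.642,-.0215,.0796,88.5)"
```

```text
4.9 [[(14, 242)], [(-58, 174), (54, 183)], [(10, 232)]]
4.95 [[(20, 239)], [(-54, 184), (58, 178)], [(10, 232)]]
5.0 [[(26, 231)], [(-52, 187), (60, 178)], [(10, 233)]]
5.05 [[(32, 222)], [(-48, 188), (66, 169)], [(10, 233)]]
t 5.1 pos [ 0.597  -0.0201  0.0983] hd 88.57 tilt [-0.0007  0.0001] F [ 0.3 -0.2 -0.4] q6 -2.9 | shift [-0.03  4.51  1.87] turn 0.001
```

Request:
servo_tool(
  rows=[
    [[0,4.5,0,0,1],[0,4.5,1.2,0,1],[0,4.5,1.9,0,1],[0,4.5,1.9,0,1],[0,5.3,1.92,0,1],[0,6.2,1.92,0,1],[0,7.2,1.92,0,1],[0,8.2,1.8,0,1],[0,8.2,0,0,1],[0,8.2,0,0,1]],
  ],
)

```text
clock: 6.1
eef_pos: [0.6804, -0.0222, 0.1023]
eef_rot: [[0.025, 1.0, 0.003], [1.0, -0.025, -0.0], [-0.0, 0.003, -1.0]]
contact_force: [0.2, -0.1, 1.0]
grip_width: 0.0001
gripper_force: 0.0
```

```bash
python3 -c "
from h import *
look(4,'e')
go(.645,-.0215,.0796,88.5)"
```

```text
6.1 [[(-60, 177), (-18, 175)], [(-54, 194), (-26, 192)], [(-76, 115), (8, 242)]]
6.15 [[(-60, 178), (-18, 179)], [(-54, 190), (-26, 191)], [(-76, 114), (8, 242)]]
6.2 [[(-60, 179), (-18, 179)], [(-54, 192), (-26, 191)], [(-76, 114), (8, 241)]]
6.25 [[(-58, 179), (-18, 179)], [(-56, 191), (-26, 191)], [(-76, 117), (8, 242)]]
t 6.3 pos [ 0.6789 -0.0221  0.099 ] hd 88.57 tilt [-0. -0.] F [0.1 0.3 0. ] q6 -2.6 | shift [-0.02 -3.39  1.94] turn 0.001
```

Request:
servo_tool(
  rows=[
    [[0,-3.4,0,0,1],[0,-3.4,1.2,0,1],[0,-3.4,1.95,0,1],[0,-3.4,1.95,0,1],[0,-2.8,1.98,0,1],[0,-2.4,1.98,0,1]],
  ],
)

```text
clock: 6.9
eef_pos: [0.6563, -0.0216, 0.0798]
eef_rot: [[0.025, 1.0, 0.001], [1.0, -0.025, -0.0], [0.0, 0.001, -1.0]]
contact_force: [-0.2, 0.4, 3.6]
grip_width: -0.0001
gripper_force: 2.0
```

Request:
servo_tool(
  rows=[
    [[0,0.8,0,0,1],[0,1.8,0,0,1],[0,3.0,0,0,1],[0,3.0,-2,0,1],[0,3.0,-2,0,1],[0,3.0,-2,0,1]],
  ],
)

```text
clock: 7.5
eef_pos: [0.6856, -0.0223, 0.0989]
eef_rot: [[0.025, 1.0, 0.0], [1.0, -0.025, -0.0], [-0.0, 0.0, -1.0]]
contact_force: [0.0, 0.6, -0.8]
grip_width: -0.0001
gripper_force: 0.0
```

```bash
python3 -c "
from h import *
look(3,'f')
go(.645,-.0215,.0796,88.5)"
```

```text
7.5 [[(-58, 177), (-18, 176)], [(-54, 194), (-26, 191)], [(-74, 138), (-32, 202)]]
7.55 [[(-56, 177), (-18, 177)], [(-52, 194), (-34, 178), (-26, 191)], [(-74, 136), (-32, 203)]]
7.6 [[(-58, 179), (-18, 179)], [(-52, 194), (-26, 192)], [(-74, 135), (-32, 203)]]
t 7.65 pos [ 0.6849 -0.0223  0.0982] hd 88.57 tilt [-0.0012  0.0001] F [0.2 0.1 0.1] q6 -2.6 | shift [-0.02 -3.98  1.87] turn 0.001
```

Bay 3's tyre turned by ~80° and stands dead still (-32° in all frames), so it is the dragging one. Bay 2 will be rechecked from above.

Request:
servo_tool(
  rows=[
    [[0,-2.0,-3,0,0.4],[0,-5.0,-6,0,0.4],[0,-8.0,-8,0,0.4],[0,-8.0,-8,0,0.4],[0,-8.0,-8,0,0.4]],
  ],
)

```text
clock: 8.15
eef_pos: [0.6051, -0.0203, 0.1794]
eef_rot: [[0.025, 1.0, 0.001], [1.0, -0.025, -0.0], [-0.0, 0.001, -1.0]]
contact_force: [0.1, -0.1, -0.6]
grip_width: 0.0513
gripper_force: 0.0
```

```bash
python3 -c "
from h import *
look(3,'g')
go(.6555,-.0218,.0402,88.5);print(env.state()['grip_width'])"
```

```text
8.15 [[(-22, 226)], [(-78, 117), (-30, 222)], [(-38, 213)]]
8.2 [[(-22, 225)], [(-78, 118), (-30, 222)], [(-38, 214)]]
8.25 [[(-22, 225)], [(-78, 117), (-30, 222)], [(-38, 213)]]
t 8.3 pos [ 0.6053 -0.0203  0.1778] hd 88.57 tilt [-0.0018  0.0002] F [-0.5  0.1 -0.3] q6 -2.9 | shift [-0.02  5.04 13.76] turn 0.001
0.05126203061907979
```

Bay 2 ran on 18° more and then stopped. One faster flick on bay 3 to be certain, since lifting the wrong one is fatal.

Request:
servo_tool(
  rows=[
    [[0,3.6,4,0,1],[0,3.6,8,0,1],[0,3.6,9.5,0,1],[0,3.6,9.82,0,1],[0,4.4,9.84,0,1],[0,5.6,9.86,0,1],[0,7.1,9.84,0,1],[0,7.6,7.0,0,1]],
  ],
)

```text
clock: 9.1
eef_pos: [0.6818, -0.0222, 0.1078]
eef_rot: [[0.025, 1.0, -0.003], [1.0, -0.025, 0.0], [0.0, -0.003, -1.0]]
contact_force: [-0.4, 0.2, -0.4]
grip_width: 0.0002
gripper_force: 0.0
```

```bash
python3 -c "
from h import *
look(4,'h')
go(.6555,-.0218,.12,88.5)"
```

```text
9.1 [[(-62, 184), (-40, 138), (-18, 184)], [(-54, 195), (-26, 197)], [(-76, 130), (-64, 127), (-46, 189), (70, 168)]]
9.15 [[(-64, 187), (-18, 186)], [(-54, 198), (-26, 199)], [(-46, 194), (68, 182)]]
9.2 [[(-64, 188), (-18, 188)], [(-56, 198), (-26, 199)], [(-74, 132), (-46, 194), (68, 181)]]
9.25 [[(-62, 189), (-18, 190)], [(-54, 199), (-26, 199)], [(-76, 133), (-46, 193), (66, 187)]]
t 9.3 pos [ 0.6825 -0.0223  0.1114] hd 88.57 tilt [ 0.0033 -0.0002] F [-0.1  0.  -0.2] q6 -2.6 | shift [-0.02 -2.7  -0.87] turn 0.001
```

Bay 3 stops dead again. Grasp it.

Request:
servo_tool(
  rows=[
    [[0,-2.7,-0.8,0,0.4],[0,-2.7,-0.8,0,0.4],[0,-2.7,-0.8,0,0.4],[0,-2.7,1.5,0,0.4],[0,-2.7,4.0,0,0.4],[0,-2.7,6.0,0,0.4],[0,-2.7,7.1,0,0.4],[0,-2.7,7.1,0,0.4]],
  ],
)

```text
clock: 10.1
eef_pos: [0.6537, -0.0215, 0.0365]
eef_rot: [[0.025, 1.0, -0.002], [1.0, -0.025, 0.0], [0.0, -0.002, -1.0]]
contact_force: [-0.5, 0.0, -0.4]
grip_width: 0.0513
gripper_force: 0.0
```

```bash
python3 -c "
from h import *
go(.6555,-.0218,.0402,88.5)"
```

```text
t 10.1 pos [ 0.6537 -0.0215  0.0365] hd 88.57 tilt [-0.0025  0.0002] F [-0.5  0.  -0.4] q6 -2.7 | shift [-0.03  0.18 -0.37] turn 0.001
```

Request:
servo_tool(
  squeeze=40,
  rows=[
    [[0,0.15,-0.2,0,0.75],[0,0.15,-0.2,0,0.75],[0,0.15,-0.2,0,0.75],[0,0.15,-0.2,0,0.75],[0,0.15,-2,0,0.75],[0,0.15,-4,0,0.75]],
  ],
)

```text
clock: 10.7
eef_pos: [0.6551, -0.0215, 0.0786]
eef_rot: [[0.025, 1.0, -0.002], [1.0, -0.025, 0.0], [0.0, -0.002, -1.0]]
contact_force: [-0.3, 0.6, -2.6]
grip_width: 0.0347
gripper_force: 41.7
```

```bash
python3 -c "
from h import *
go(.447,.0,.17,172)
P=cloud(load('side0')).reshape(-1,3);m=(P[:,2]>.1)&(P[:,1]>.05)&(P[:,0]>.3)&(P[:,1]<.8);Q=P[m]
print(Q.min(0),Q.max(0),np.percentile(Q,5,axis=0))
for y in (.1,.2,.3,.4): q=Q[abs(Q[:,1]-y)<.03]; print(y,len(q),q[:,0].min() if len(q) else 0)
"
```

```text
t 10.7 pos [ 0.6551 -0.0215  0.0786] hd 88.57 tilt [-0.0017  0.0001] F [-0.3  0.6 -2.6] q6 -2.7 | shift [  1.63 -20.87  -9.1 ] turn -1.456
[0.549543   0.0505947  0.10002447] [0.8101164  0.76204857 0.52256675] [0.55331362 0.32423296 0.21219612]
0.1 0 0
0.2 0 0
0.3 1276 0.6571058307848721
0.4 1673 0.5505562254201949
```

Request:
servo_tool(
  rows=[
    [[0,0,-4,0,0.75],[0,0,-7.5,0,0.75],[0,-3,-7.5,0,0.75],[1,-8,-7.5,0,0.75],[2,-13,-7.5,-0.15,0.75],[5,-18,-7.5,-0.3,0.75],[9,-21,-7.5,-0.45,0.75],[14,-21,-7.5,-0.6,0.75],[19,-21,-7.5,-0.75,0.75],[24,-21,-7.5,-0.9,0.75]],
  ],
)

```text
clock: 11.7
eef_pos: [0.4508, 0.2179, 0.1547]
eef_rot: [[-0.771, 0.636, 0.002], [0.636, 0.771, 0.001], [-0.001, 0.002, -1.0]]
contact_force: [1.3, 0.1, -2.2]
grip_width: 0.0349
gripper_force: 41.9
```

```bash
python3 -c "
from h import *
go(.445,.226,.15,172)"
```

```text
t 11.7 pos [0.4508 0.2179 0.1547] hd 140.48 tilt [0.0018 0.0007] F [ 1.3  0.1 -2.2] q6 -27.6 | shift [0.96 0.25 0.47] turn -0.55
```

Request:
servo_tool(
  rows=[
    [[0.4,0.2,0.4,-0.15,0.75],[0.4,0.2,0.4,-0.3,0.75],[0.4,0.2,0.4,-0.45,0.75],[0.4,0.2,1.5,-0.55,0.75],[0.4,0.2,5,-0.55,0.75],[0.4,0.2,9,-0.55,0.75],[0.4,0.2,11.5,-0.55,0.75],[0.4,0.2,12.3,-0.55,0.75],[0.4,0.2,12.3,-0.55,0.75],[0.4,0.2,12.3,-0.55,0.75]],
  ],
)

```text
clock: 12.7
eef_pos: [0.4502, 0.2204, 0.0316]
eef_rot: [[-0.989, 0.145, 0.001], [0.145, 0.989, 0.0], [-0.001, 0.001, -1.0]]
contact_force: [0.9, 0.5, -2.2]
grip_width: 0.0348
gripper_force: 42.1
```

Request:
servo_tool(
  rows=[
    [[0,0,0,0,0.5],[0,0,0,0,0.4],[0,0,0,0,0.35],[0,0,0,0,0.35],[0,0,-3,0,0.35],[0,0,-8,0,0.35],[0,0,-12,0,0.35]],
  ],
)

```text
clock: 13.4
eef_pos: [0.4497, 0.2202, 0.1525]
eef_rot: [[-0.989, 0.145, 0.0], [0.145, 0.989, 0.0], [-0.0, 0.0, -1.0]]
contact_force: [1.7, 0.5, 1.1]
grip_width: 0.0557
gripper_force: 0.0
```

```bash
python3 -c "
from h import *
st=env.state();f=grab_frame('wrist');f['st']=st;save('t0',f)
P=wcloud(f);Q=P[(abs(P[...,0]-.447)<.09)&(abs(P[...,1]-.234)<.06)&(P[...,2]>.055)&(P[...,2]<.075)]
print(len(Q),Q.mean(0) if len(Q) else '')
# Rotated for the spare: carton heading
go(.469,-.344,.16,94.2)"
```

```text
4627 [0.4474934  0.22236693 0.06203137]
t 13.45 pos [0.4516 0.221  0.1594] hd 171.65 tilt [0.0077 0.0033] F [0.9 0.3 9.4] q6 -58.5 | shift [ -9.93 -55.65  -0.23] turn 1.352
```

View pics/t0.png

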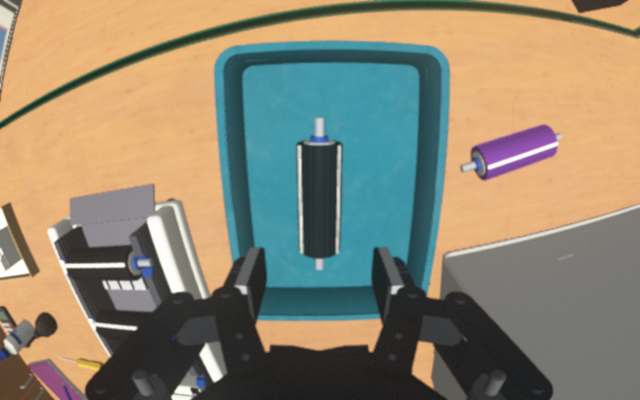

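The picture shows the dragging roller lying in the teal tray at (320,195), released; the purple decoy is outside at (515,152). Now to the spare.

Request:
servo_tool(
  rows=[
    [[-2,-5,-1,0.15,0.35],[-3,-10,-2,0.3,0.35],[-5,-15,-2,0.45,0.35],[-6,-20,-2,0.6,0.35],[-7,-25,-2,0.75,0.35],[-8,-30,-2,0.9,0.35],[-8,-35,-2,1.05,0.35],[-9,-40,-2,1.2,0.35],[-9,-45,-2,1.35,0.35],[-9,-50,-2,1.35,0.35]],
  ],
)

```text
clock: 14.45
eef_pos: [0.4675, -0.2762, 0.1701]
eef_rot: [[-0.069, 0.998, 0.0], [0.998, 0.069, -0.0], [-0.0, 0.0, -1.0]]
contact_force: [1.9, -0.3, 0.7]
grip_width: 0.0553
gripper_force: 0.0
```

Request:
servo_tool(
  rows=[
    [[-4.5,0,0,0,0.35],[-4.5,0,0,0,0.35],[-4.5,0,0,0,0.35],[-4.5,0,0,0,0.35]],
  ],
)

```text
clock: 14.85
eef_pos: [0.4715, -0.3181, 0.1701]
eef_rot: [[-0.075, 0.997, -0.0], [0.997, 0.075, 0.0], [0.0, -0.0, -1.0]]
contact_force: [0.1, 0.4, -0.1]
grip_width: 0.0555
gripper_force: 0.0
```

```bash
python3 -c "
from h import *
st=env.state();f=grab_frame('wrist');f['st']=st;save('s0',f);P=wcloud(f)
axis(P,(.469,-.343),(.025,.09),.0635,.08,'spare')
axis(P,(.469,-.343),(.025,.045),.064,.08,'spare mid')
go(.469,-.343,.16,94)"
```

```text
spare 3058 mid 0.471 -0.3429 yr [-0.3889 -0.2949] slope -0.064 z98 0.0702
spare mid 2704 mid 0.471 -0.343 yr [-0.3865 -0.2988] slope -0.071 z98 0.0702
t 14.9 pos [ 0.4716 -0.3179  0.1703] hd 94.36 tilt [0.0001 0.0001] F [ 0.9 -0.2  0.1] q6 -40.9 | shift [-2.48 -0.45  1.03] turn 0.006
```

View pics/s0.png

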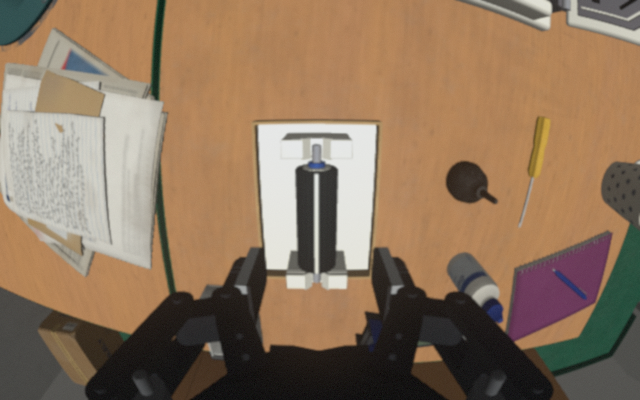

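The spare is the black roller in the carton at (316,215), right below; descend and grip.

Request:
servo_tool(
  rows=[
    [[-2.5,-0.25,4,0.006,0.35],[-2.5,-0.25,8,0.006,0.4],[-2.5,-0.25,11,0.006,0.4],[-2.5,-0.25,13,0.006,0.4],[-2.5,-0.25,13.95,0.006,0.4],[-2.5,-0.25,13.95,0.006,0.4],[-2.5,-0.25,13.95,0.006,0.4]],
  ],
)

```text
clock: 15.6
eef_pos: [0.4714, -0.3439, 0.032]
eef_rot: [[-0.07, 0.998, 0.001], [0.998, 0.07, -0.001], [-0.001, 0.001, -1.0]]
contact_force: [0.1, -0.1, 1.2]
grip_width: 0.0511
gripper_force: 0.0
```

Request:
servo_tool(
  squeeze=40,
  rows=[
    [[0,0,0,0,0.75],[0,0,0,0,0.75],[0,0,0,0,0.75],[0,0,0,0,0.75],[0,0,-2,0,0.75],[0,0,-5,0,0.75],[0,0,-9,0,0.75],[0,0,-12,0,0.75],[0,0,-12,0,0.75],[0,0,-12,0,0.75]],
  ],
)

```text
clock: 16.6
eef_pos: [0.4708, -0.3441, 0.1512]
eef_rot: [[-0.069, 0.998, 0.001], [0.998, 0.069, -0.001], [-0.001, 0.001, -1.0]]
contact_force: [0.0, 0.1, -3.3]
grip_width: 0.035
gripper_force: 40.8
```

```bash
python3 -c "
from h import *
st=env.state();f=grab_frame('wrist');f['st']=st;save('s1',f);P=wcloud(f)
p=st['eef_pos'];axis(P,p[:2],(.012,.09),p[2]+.033,p[2]+.06,'held')
go(*fe(.085,0),.12,88.5)"
```

```text
held 7443 mid 0.47 -0.3335 yr [-0.3707 -0.2949] slope -0.057 z98 0.1888
t 16.65 pos [ 0.4705 -0.3438  0.15  ] hd 93.95 tilt [-0.0006  0.0005] F [-0.1 -0.1 -2.6] q6 -42.6 | shift [30.87 20.72  3.  ] turn 0.095
```

Request:
servo_tool(
  rows=[
    [[4,2.7,0,0.02,0.75],[8,5.4,0,0.04,0.75],[12,8.1,0,0.06,0.75],[16,10.8,0,0.08,0.75],[20,13.5,0,0.095,0.75],[24,16.2,0,0.095,0.75],[28,18.9,0,0.095,0.75],[30.8,20.7,0,0.095,0.75],[30.8,20.7,2.5,0.095,0.75],[30.8,20.7,2.5,0.095,0.75]],
  ],
)

```text
clock: 17.65
eef_pos: [0.6543, -0.0214, 0.1206]
eef_rot: [[0.024, 1.0, -0.007], [1.0, -0.024, 0.0], [0.0, -0.007, -1.0]]
contact_force: [-1.3, -0.4, -3.2]
grip_width: 0.0346
gripper_force: 40.7
```

Request:
servo_tool(
  rows=[
    [[0,0,0,0,0.75],[0,0,0,0,0.75]],
  ],
)

```text
clock: 17.85
eef_pos: [0.656, -0.0232, 0.1263]
eef_rot: [[0.027, 1.0, 0.0], [1.0, -0.027, -0.0], [-0.0, 0.0, -1.0]]
contact_force: [0.3, -0.4, -2.5]
grip_width: 0.0348
gripper_force: 40.7
```

```bash
python3 -c "
from h import *
st=env.state();f=grab_frame('wrist');f['st']=st;save('p0',f);P=wcloud(f)
p=st['eef_pos'];axis(P,p[:2],(.012,.09),p[2]+.033,p[2]+.045,'held')
axis(P,(.4868,-.0172),(.022,.08),.074,.084,'bay1');axis(P,(.571,-.0193),(.022,.08),.074,.084,'bay2')
C=f['image'].astype(int);b=(C[...,2]>C[...,0]+50)&(abs(P[...,0]-.655)<.03)&(P[...,1]>.02)&(P[...,1]<.07)&(P[...,2]<.085);Q=P[b];print('blue',len(Q),Q.min(0),Q.max(0)) 
cv2.imwrite('pics/p0c.png',cv2.resize(f['image'][40:260,180:460,::-1],None,fx=2,fy=2))
go(.6555,-.0225,.041,88.5)"
```

```text
held 7613 mid 0.6559 -0.0128 yr [-0.0499  0.0261] slope 0.022 z98 0.164
bay1 2467 mid 0.4889 -0.0172 yr [-0.0636  0.0302] slope 0.027 z98 0.0801
bay2 3937 mid 0.5734 -0.0192 yr [-0.0655  0.028 ] slope 0.025 z98 0.0799
blue 325 [0.64673804 0.03342089 0.0579641 ] [0.66991868 0.04536078 0.06967825]
t 17.9 pos [ 0.6561 -0.0232  0.1266] hd 88.45 tilt [ 0.0009 -0.0001] F [-0.  -0.3 -1.7] q6 -2.7 | shift [ 0.07 -0.07  8.56] turn -0.001
```

View pics/p0c.png

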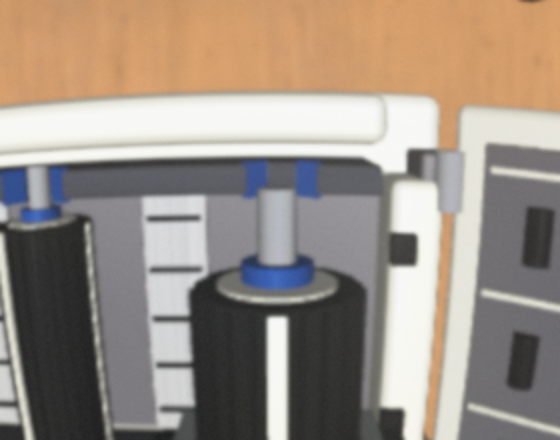

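The crop shows the spare's shaft (277,230) lined up with the bay‑3 slot between blue flares (257 and 308, row 180). Lower it in.

Request:
servo_tool(
  rows=[
    [[0,0,2,0,0.75],[0,0,4,0,0.75],[0,0,6,0,0.75],[0,0,7.2,0,0.75],[0,0,7.9,0,0.75],[0,0,8.3,0,0.75],[0,0,8.45,0,0.75],[0,0,8.45,0,0.75]],
  ],
)

```text
clock: 18.7
eef_pos: [0.6567, -0.0227, 0.0425]
eef_rot: [[0.026, 1.0, 0.002], [1.0, -0.026, -0.0], [-0.0, 0.002, -1.0]]
contact_force: [0.0, -2.0, 1.0]
grip_width: 0.0347
gripper_force: 41.2
```

```bash
python3 -c "
from h import *
st=env.state();f=grab_frame('wrist');f['st']=st;save('p1',f);P=wcloud(f)
p=st['eef_pos'];axis(P,p[:2],(.012,.09),p[2]+.033,p[2]+.045,'held')
go(.6555,-.0225,.041,88.5)"
```

```text
held 7613 mid 0.6566 -0.0123 yr [-0.0492  0.0266] slope 0.02 z98 0.0801
t 18.75 pos [ 0.6567 -0.0227  0.0425] hd 88.51 tilt [ 0.0018 -0.0004] F [ 1.3 -1.7  2.9] q6 -2.7 | shift [ 0.01 -0.12  0.15] turn 0.0
```

Request:
servo_tool(
  rows=[
    [[0,0,0,0,0.5],[0,0,0,0,0.4],[0,0,0,0,0.4],[0,0,0,0,0.4],[0,0,-2,0,0.4],[0,0,-5,0,0.4],[0,-4,-9,0,0.4],[0,-8,-12,0,0.4],[-3,-8,-14,0,0.4],[-3,-8,-14,0,0.4]],
  ],
)

```text
clock: 19.75
eef_pos: [0.5755, -0.0523, 0.1858]
eef_rot: [[0.027, 1.0, 0.006], [1.0, -0.027, -0.001], [-0.001, 0.006, -1.0]]
contact_force: [1.0, 0.4, 0.3]
grip_width: 0.0512
gripper_force: 0.0
```

Request:
servo_tool(
  rows=[
    [[0,0,0,0,0.4],[0,0,0,0,0.4],[0,0,0,0,0.4]],
  ],
)

```text
clock: 20.05
eef_pos: [0.5753, -0.0499, 0.1799]
eef_rot: [[0.026, 1.0, -0.002], [1.0, -0.026, 0.0], [0.0, -0.002, -1.0]]
contact_force: [-0.1, 0.9, 0.4]
grip_width: 0.0514
gripper_force: 0.0
```

```bash
python3 -c "
from h import *
st=env.state();f=grab_frame('wrist');f['st']=st;save('z0',f);P=wcloud(f)
for b in (-.085,0,.085): axis(P,fe(b,0),(.022,.08),.074,.09,b)
print(st['clock'],st['contact_force'],st['eef_pos'])"
```

```text
-0.085 2926 mid 0.4872 -0.0172 yr [-0.0638  0.0295] slope 0.026 z98 0.08
0 3449 mid 0.572 -0.0195 yr [-0.0661  0.0277] slope 0.026 z98 0.0799
0.085 3055 mid 0.6553 -0.0212 yr [-0.0675  0.0262] slope 0.016 z98 0.0802
20.05 [-0.10654953  0.86799678  0.35475919] [ 0.57525911 -0.04987842  0.17989086]
```

View pics/z0.png

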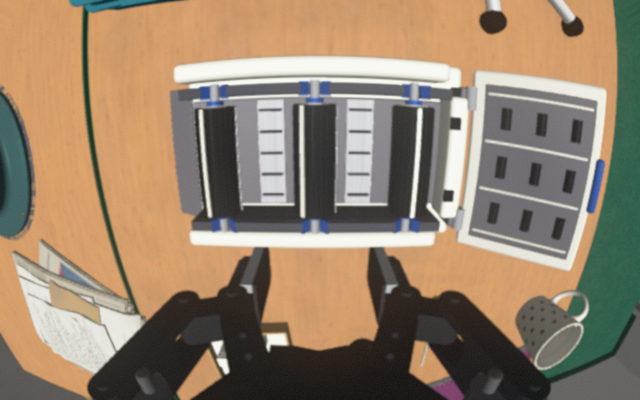

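The picture shows all three bays filled, with rollers at columns 218, 315 and 408 and the shafts between the blue mouths. All three tyre tops are at 80 mm, so the spare is fully seated. I'm handing the job in.

```bash
python3 -c "
from cell import env
print(env.finish_job())"
```

```text
the job is handed in; nothing more can be done
None
```

The dragging roller was the one in bay 3. It now lies in the teal tray, the spare is seated in bay 3, the other two rollers stayed in their bays, and I handed the job in at about 20 s; no verdict came back.

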